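Pack the inlet-service caddy for the gas chromatograph

ROBOT

A 6-joint arm with a two-finger parallel gripper is mounted at the origin on the work surface; the furniture and walls round the work are solid. World frame = base frame: x ahead of the robot, y to its left, z up, the work surface at z = 0. Lengths are in mm, angles in degrees, forces in N, time in s.
With the tool pointing down it reaches from about 400 to 825 mm from the base axis. Payload 7 kg.
Tool frame: the origin (TCP) lies at the very end of the fingers, on their centre line; the grasp point (between the pads) lies 19 mm behind it (arm.grip_depth is the distance from the TCP to the grasp point, in mm); z points along the fingers, y is the line along which they close (so a half turn about z gives the same grasp; the last joint's range is limited). The gripper opens to 85 mm and grips with 20 to 120 N. Pads are 22 mm wide; open, the fingers measure 114 mm over their backs; the gripper's body (76 mm by 85 mm) begins 54 mm behind the grasp point. The pads swing forward as they close: fully open they stand 13 mm farther back than shut.
Start: joints at [83.543, 20.546, 0.682, 0, -70.136, -16.507], TCP at [263.361, 621.479, 231.302] pointing down, gripper open.
Joint ranges: [-176.03, 176.03], [-82.01, 121.73], [-58.28, 71.71], [-173.87, 95.51], [-174.79, -0.11], [-173.66, 173.66]. Speed limits (degrees/s): [136.94, 136.94, 172.46, 180, 180, 180].

INTERFACE

Orientations are given as a 3x3 rotation matrix whose columns are the frame's x, y, z axes.
In Python, from bench import arm, eyes, job gives the robot as it stands.
- The arm moves only by the tool servo_tool, never from a script. Its argument "increments" is a list of rows, each an object of numbers: "jaw": the closure, from 0 (fully open) to 1 (shut); "x", "y", "z": the shift along the tool's x, y, z in units of 2.5 cm (1.0 is 2.5 cm); "wx", "wy", "wz": the turn, a rotation vector about the tool's x, y, z in units of 5 degrees (1.0 is 5 degrees). A call has 1 to 20 rows; each row shifts and turns the commanded pose from where the row before left it, along the tool's axes as they then stand; what a row does not reach is not made up. A row lasts 1/12 s, in which the tool goes at most 41.7 mm and 7.16 degrees, less where a joint would pass 70% of its speed; a pose out of reach is approached as far as the arm can. A call with a number of a shift or a turn outside -1 to 1 is refused whole. A call with a gripper value outside its range is refused whole. The fingers move at their own pace and stop on an object; "force" is the grip in N (left out, the last holds). Time passes only in rows, so rows that do not move let the fingers close. It gives the time, the measured TCP pose, the force, the opening and the grip force at its end, in the units of the state.
- arm.state(): the state, without advancing time (a new reading comes with each control period).
- eyes.read_camera(name): name is "side" or "top" or "wrist"; returns (picture, depth): 420x560x3 uint8, red, green, blue; 420x560 float32, mm along the optical axis (not along the pixel's ray), 0 where there is no reading.
- eyes.get_calibration(name): a dict with "camera_matrix" (3x3 intrinsics, pixels), "rvec" (rotation vector, rad) and "tvec" (3), from world to camera coordinates, as OpenCV has them; the wrist camera has in their place "T_tool_cam" (4x4, takes a point from camera to tool coordinates, whose origin is the TCP and whose axes are the flange's). Camera axes: x right, y down, z forward; pixel columns grow to the right and rows downward; lengths in mm; the calibration is good to about 2 mm. A picture is of the moment at which its call begins: read the wrist's pose just before it. get_calibration takes no time and is no camera call.
- job.job_done(): hands the job in; it is judged then, once.
The state is a dict: "t": time; "qpos": joint angles; "qvel": joint speeds; "effort": joint torques, N m; "ee_pos": TCP position; "eef_rot": TCP orientation; "force": force on the tool from outside, world axes, zero at the start; "moment": the same for the moment, N m; "finger_gap": finger opening in mm; "finger_force": force on a finger pad.
Only numpy, scipy, OpenCV 4.12 (cv2) and the standard library are available. Lean on these libraries where they do the work, as an engineer would, in place of code of your own. Each camera call takes 0.05 s, during which the arm holds its last target. There are 200 camera calls.

TASK

Pack the service caddy for the gas chromatograph: set the widest tin and the smallest tin in the low holders with the wide and the narrow well, and the smallest of the screw-cap bottles (the rinse bottle) and the capped tube in the tall holders with the wide and the narrow well, each standing upright on the floor of its well. Keep the bottle and the tube upright on the way, and set everything down instead of letting it fall in. Leave the larger solvent bottle beside them and the middle-sized, taller tin where they stand.

Things in the scene. Friction and masses are not known exactly. Their poses are not given: they have to be found in the camera images.
- septa_tin: widest of the three round lidded tins on the bench (septa): white body 54 mm across, blue lid 56 mm across from 17 mm height up, 28 mm high in all. 40 g. Goes into the low holder with the wide well. Origin: centre of its underside; z is its upright axis. It stands on the bench at the start.
- ferrule_tin: smallest of the three round lidded tins (ferrules): white body 40 mm across, yellow lid 42 mm across from 14 mm height up, 22 mm high in all. 40 g. Goes into the low holder with the narrow well. Origin: centre of its underside; z is its upright axis. It stands on the bench at the start.
- rinse_bottle: the smallest of the screw-cap bottles on the bench (syringe rinse, colourless): body 60 mm across, 115 mm high in all; blue cap 34 mm across from 99 to 115 mm height, shoulder sloping up to the cap below it. 200 g. Goes into the tall holder with the wide well. Origin: centre of its underside; z is its upright axis. It stands on the bench at the start.
- liner_tube: capped plastic tube holding the glass inlet liner: body 29 mm across, cap 32 mm across from 100 to 114 mm height, flat foot. 50 g. Goes into the tall holder with the narrow well. Origin: centre of its underside; z is its upright axis. It stands on the bench at the start.
- large_bottle: look-alike that stays where it is: larger screw-cap solvent bottle of the same kind (amber contents), 68 mm across, 135 mm high, cap 38 mm across. Origin: centre of its underside; z is its upright axis. It stands on the bench at the start.
- spare_tin: look-alike that stays where it is: the middle-sized but tallest round tin, 50 mm across, 32 mm high, all white. Origin: centre of its underside; z is its upright axis. It stands on the bench at the start.
- holder_low_wide: the low holder with the wide well, for the widest tin: 90 mm square grey block fixed in the caddy, a steel tray 106 x 392 x 16 mm where four holders stand in a row 94 mm apart, in changing order. Origin: centre of its underside, 4 mm above the bench; z up, x across the row, y along it. Block 20 mm high; round well 72 mm across and 10 mm deep, open at the top, its floor 10 mm above the origin.
- holder_low_narrow: the low holder with the narrow well, for the smallest tin: 90 mm square grey block fixed in the caddy, a steel tray 106 x 392 x 16 mm where four holders stand in a row 94 mm apart, in changing order. Origin: centre of its underside, 4 mm above the bench; z up, x across the row, y along it. Block 20 mm high; round well 58 mm across and 10 mm deep, open at the top, its floor 10 mm above the origin.
- holder_tall_wide: the tall holder with the wide well, for the rinse bottle: 90 mm square grey block fixed in the caddy, a steel tray 106 x 392 x 16 mm where four holders stand in a row 94 mm apart, in changing order. Origin: centre of its underside, 4 mm above the bench; z up, x across the row, y along it. Block 50 mm high; round well 76 mm across and 42 mm deep, open at the top, its floor 8 mm above the origin.
- holder_tall_narrow: the tall holder with the narrow well, for the tube: 90 mm square grey block fixed in the caddy, a steel tray 106 x 392 x 16 mm where four holders stand in a row 94 mm apart, in changing order. Origin: centre of its underside, 4 mm above the bench; z up, x across the row, y along it. Block 60 mm high; round well 48 mm across and 52 mm deep, open at the top, its floor 8 mm above the origin.

How it is judged:
By the outcome, as a careful person would: the job done as asked, in the order asked, and still so for the second after the job is handed in, with the robot touching nothing.
It also fails if it takes over 99 s, if anything falls off the work surface, if the arm or the gripper's body presses on something with over 40 N, if the wrist force passes 120 N, or if a joint passes its speed limit or range.

## Working session

There is one attempt and no reset: what is moved stays moved. The work goes in short steps, Python scripts to look and compute and a tool call to move; the robot and the scene stay as the last step left them, time stands still between calls to the robot, and variables do not carry over. Pictures are saved under pics/ and viewed, at most 14 in all, crops included, and the job is handed in when it is done.

Besides the shell and the picture viewer there is one more tool, called after "Call:" as a command line: name --argument value ..., lists and objects as JSON in quotes. servo_tool: Moves the arm, as the interface text tells. Shifts and turns lie within -1 to 1; 1 stands for 2.5 cm of shift or 5 degrees of turn. Its arguments: {"type":"object","properties":{"increments":{"type":"array"},"force":{"type":"number"}},"required":["increments"]}

```bash
mkdir -p pics; cat > h.py <<'E'
import numpy as np, cv2
from bench import arm, eyes, job
def cam(n):
    c=eyes.get_calibration(n); s=arm.state(); K=np.array(c["camera_matrix"],float)
    if "rvec" in c:
        R=cv2.Rodrigues(np.array(c["rvec"],float))[0]; t=np.array(c["tvec"],float).ravel()
        T=np.eye(4); T[:3,:3]=R.T; T[:3,3]=-R.T@t
    else:
        W=np.eye(4); W[:3,:3]=s["eef_rot"]; W[:3,3]=s["ee_pos"]; T=W@np.array(c["T_tool_cam"],float)
    im,d=eyes.read_camera(n); return im,d,K,T
def cloud(d,K,T):
    v,u=np.mgrid[:d.shape[0],:d.shape[1]]
    p=np.stack([(u-K[0,2])/K[0,0]*d,(v-K[1,2])/K[1,1]*d,d],-1)
    return p@T[:3,:3].T+T[:3,3]
def save(n,im): cv2.imwrite(f"pics/{n}.png",im[:,:,::-1])
E
python3 - <<'E'
from h import *
for n in("top","side"):
    im,d,K,T=cam(n); save(n,im); np.savez(n,im=im,d=d,K=K,T=T); print(n,T[:3,3].round(),T[:3,2].round(2),(d>0).mean())
s=arm.state();print(s["t"],s["eef_rot"])
E
```

```text
top [404. -53. 900.] [ 0.17 -0.   -0.99] 0.996062925170068
side [ 296. -647.  603.] [ 0.28  0.68 -0.67] 0.9899659863945578
0.1 [[ 9.20685663e-01 -3.90304646e-01 -4.39757852e-04]
 [-3.90304865e-01 -9.20684582e-01 -1.41867087e-03]
 [ 1.48835556e-04  1.47778956e-03 -9.99998897e-01]]
```

View pics/top.png

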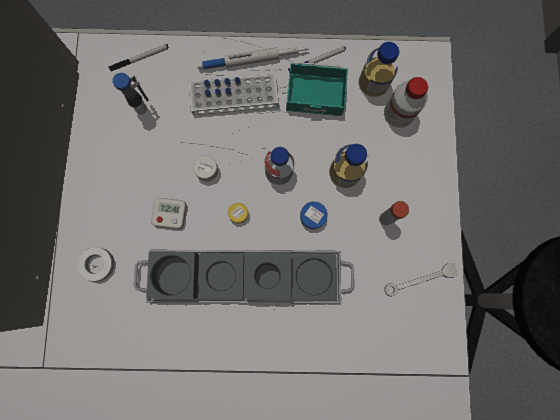

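View pics/side.png

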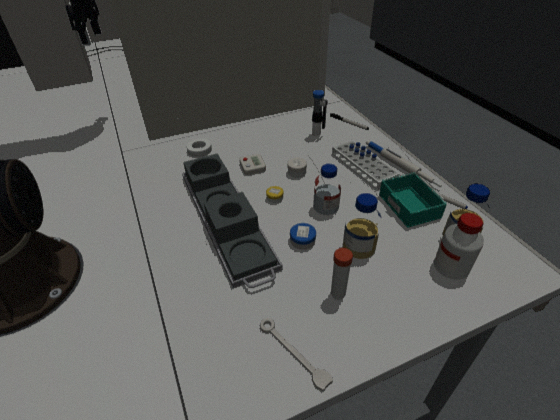

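The top view shows the septa tin (313,215), ferrule tin (238,212), rinse bottle cap (280,157), tube cap (400,210), large amber bottle (350,160) and spare tin (205,167). The holders, left to right, are tall-wide (172,275), low-narrow (220,275), tall-narrow (267,275) and low-wide (315,277). The side view shows the same layout.

```bash
python3 - <<'E'
from h import *
for cn in("top","side"):
    z=np.load(cn+".npz"); im,d,K,T=(z[k] for k in("im","d","K","T")); P=cloud(d,K,T)
    hsv=cv2.cvtColor(im,cv2.COLOR_RGB2HSV); H,S,V=[hsv[...,i].astype(int) for i in range(3)]
    box=(P[...,0]>350)&(P[...,0]<800)&(abs(P[...,1])<420)
    M={"blue":(H>100)&(H<130)&(S>120),"yellow":(H>20)&(H<32)&(S>130),"red":((H<8)|(H>172))&(S>120)}
    for n,m in M.items():
        k,l,st,_=cv2.connectedComponentsWithStats((m&box).astype(np.uint8),connectivity=8)
        for i in range(1,k):
            if st[i,4]<60: continue
            q=P[l==i]; zt=np.percentile(q[:,2],90); q=q[(q[:,2]>zt-4)]
            c,r=cv2.minEnclosingCircle(q[:,:2].astype(np.float32))
            print(cn,n,st[i].tolist(),"z",zt.round(1),"circ",np.round(c,1),round(r,1),"mid",q.mean(0).round(1))
    if cn=="top":
        for n,(u,v) in dict(TW=(172,275),LN=(220,275),TN=(267,275),LW=(315,277),spare=(205,167),wall=(40,200),wall2=(20,100)).items(): print(n,P[v,u].round(1))
        # holder tops: heights and edges
        g=(P[...,2]>16)&(P[...,2]<80)&(P[...,0]<520)&(P[...,0]>380)&(abs(P[...,1])<260)&(S<60)
        for lo,hi in((21,28),(51,57),(61,68)):
            m=(g&(P[...,2]>lo)&(P[...,2]<hi)).astype(np.uint8)
            k,l,st,_=cv2.connectedComponentsWithStats(m)
            for i in range(1,k):
                if st[i,4]<150: continue
                q=P[l==i]; print(lo,st[i].tolist(),cv2.minAreaRect(q[:,:2].astype(np.float32)),q[:,2].mean().round(1))
E
```

```text
top blue [113, 78, 17, 12, 147] z 133.5 circ [794.5 244. ] 15.4 mid [790.9 243.6 132. ]
top blue [346, 144, 21, 21, 332] z 135.9 circ [ 658.9 -204.2] 19.6 mid [ 659.3 -203.2  134.5]
top blue [271, 147, 18, 18, 235] z 116.3 circ [539.8 -57.4] 135.6 mid [657.1 -61.2 121.8]
top blue [301, 202, 26, 26, 341] z 29.6 circ [ 494.4 -101.5] 102.5 mid [ 560.4 -133.9   33.5]
top yellow [228, 203, 20, 20, 189] z 23.8 circ [493.1 -11.3] 97.9 mid [561.   21.   32.5]
top red [406, 85, 22, 14, 231] z 130.5 circ [ 602.1 -197. ] 244.9 mid [ 788.5 -322.1  134. ]
top red [265, 161, 15, 14, 70] z 84.2 circ [530.1 -45.1] 126.0 mid [636.7 -46.9 100.4]
top red [391, 201, 18, 17, 228] z 115.1 circ [ 486.3 -177.1] 149.0 mid [ 559.1 -286.4  117.5]
TW [433.2 151.3  14. ]
LN [435.1  53.6  15.6]
TN [437.2 -41.8  10.5]
LW [ 435.  -139.7   14.5]
spare [656.6  92.   32.3]
wall [567.5 393.6  90.7]
wall2 [720.4 387.8 198.9]
21 [198, 254, 46, 45, 1315] ((433.32989501953125, 51.798484802246094), (88.0875473022461, 90.59476470947266), 1.1103829145431519) 23.8
21 [292, 254, 45, 45, 953] ((437.09185791015625, -136.665863037
[... 470 characters left out ...]
c [659.2 -65.5] 17.7 mid [657.8 -66.4 114.1]
side blue [356, 194, 21, 18, 317] z 135.0 circ [ 657.9 -207. ] 19.0 mid [ 657.8 -207.8  134.1]
side blue [290, 223, 26, 22, 307] z 28.4 circ [ 562.4 -138.2] 27.7 mid [ 560.1 -140.5   27.2]
side yellow [266, 186, 17, 13, 117] z 22.6 circ [563.6  18.3] 20.6 mid [562.4  15.7  21.3]
side yellow [348, 219, 29, 17, 215] z 57.4 circ [ 661.3 -203.9] 29.0 mid [ 663.1 -200.9   56.2]
side red [458, 214, 22, 20, 296] z 130.1 circ [ 796.5 -327. ] 18.7 mid [ 790.4 -328.3  129.1]
side red [441, 242, 19, 19, 91] z 64.9 circ [ 772.8 -327.9] 22.4 mid [ 768.1 -332.3   63.3]
side red [334, 248, 19, 19, 265] z 114.3 circ [ 559.7 -290.4] 16.0 mid [ 559.4 -291.5  113.2]
```

```bash
python3 - <<'E'
from h import *
for cn in("top","side"):
    z=np.load(cn+".npz"); im,d,K,T=(z[k] for k in("im","d","K","T")); P=cloud(d,K,T)
    m=(d>0)&(P[...,2]>40)&(P[...,1]>300)&(P[...,0]>-300); q=P[m]
    print(cn,len(q))
    for x0 in range(-200,1000,80):
        s=q[(q[:,0]>=x0)&(q[:,0]<x0+80)]
        if len(s)>5: print(x0,len(s),"y",np.percentile(s[:,1],[0,5,50,95,100]).round(),"z",np.percentile(s[:,2],[5,50,100]).round())
    # refined object centres: mask contour cast to top plane
    hsv=cv2.cvtColor(im,cv2.COLOR_RGB2HSV); H,S=hsv[...,0].astype(int),hsv[...,1].astype(int)
    M={"septa":((H>100)&(H<130)&(S>100),28,(560,-137),28),"ferr":((H>20)&(H<32)&(S>100),22,(562,18),21),"rinse":((H>100)&(H<130)&(S>100),115,(658,-65),17),"tube":(((H<8)|(H>172))&(S>100),114,(560,-290),16)}
    v,u=np.mgrid[:420,:560]; r=np.stack([(u-K[0,2])/K[0,0],(v-K[1,2])/K[1,1],np.ones(u.shape)],-1)@T[:3,:3].T
    for n,(m,h,g,rad) in M.items():
        X=T[:3,3]+r*((h-T[2,3])/r[...,2])[...,None]
        w=m&(np.hypot(X[...,0]-g[0],X[...,1]-g[1])<rad+12)&(abs(P[...,2]-h)<3.5)
        q=P[w]; c,rr=cv2.minEnclosingCircle(X[w][:,:2].astype(np.float32))
        print(cn,n,"planecirc",np.round(c,1),round(rr,1),"cloudmed",np.median(q,0).round(1),"mid",((q.max(0)+q.min(0))/2).round(1))
im,d,K,T=cam("wrist"); save("wrist0",im); print(np.array(eyes.get_calibration("wrist")["T_tool_cam"]).round(2),K.round())
E
```

```text
top 17949
280 644 y [399. 401. 402. 404. 405.] z [ 48. 104. 160.]
360 1859 y [394. 398. 400. 402. 404.] z [ 49. 113. 180.]
440 2142 y [393. 395. 397. 399. 401.] z [ 50. 126. 201.]
520 2431 y [390. 392. 394. 396. 397.] z [ 52. 140. 223.]
600 2710 y [388. 389. 391. 393. 394.] z [ 54. 154. 244.]
680 2984 y [385. 386. 388. 390. 392.] z [ 56. 169. 266.]
760 3268 y [382. 384. 385. 387. 389.] z [ 59. 183. 284.]
840 1911 y [381. 383. 384. 386. 388.] z [ 57. 172. 288.]
top septa planecirc [ 561.9 -134.6] 27.6 cloudmed [ 559.6 -133.9   27.6] mid [ 561.9 -134.7   28. ]
top ferr planecirc [563.6  22.3] 20.9 cloudmed [561.3  21.6  21.6] mid [564.1  22.2  21.9]
top rinse planecirc [658.7 -61. ] 17.2 cloudmed [659.4 -60.8 114.4] mid [658.5 -61.6 115.1]
top tube planecirc [ 560.  -287.1] 16.0 cloudmed [ 560.1 -287.5  113.5] mid [ 560.2 -287.7  113.8]
side 30176
-120 498 y [1218. 1223. 1230. 1237. 1242.] z [ 44.  91. 202.]
-40 806 y [930. 935. 940. 945. 950.] z [ 56. 179. 304.]
40 2151 y [928. 934. 940. 945. 950.] z [ 56. 183. 304.]
120 1959 y [928. 934. 939. 945. 951.] z [ 55. 177. 294.]
200 1129 y 
[... 398 characters left out ...]
45.]
760 2545 y [377. 381. 385. 388. 391.] z [ 59. 205. 335.]
840 1588 y [377. 380. 383. 387. 392.] z [ 73. 207. 327.]
side septa planecirc [ 561.1 -140.1] 28.2 cloudmed [ 558.3 -142.3   27.3] mid [ 561.9 -138.3   27. ]
side ferr planecirc [563.5  17.7] 21.4 cloudmed [561.7  15.7  21.4] mid [564.1  19.4  21.7]
side rinse planecirc [657.4 -66.3] 17.6 cloudmed [658.2 -66.  114.3] mid [658.3 -65.2 114.2]
side tube planecirc [ 559.7 -292.5] 16.4 cloudmed [ 559.6 -291.7  113.2] mid [ 559.8 -290.4  113. ]
[[  -0.     -0.94   -0.33   84.59]
 [   1.     -0.      0.     -1.04]
 [  -0.     -0.33    0.94 -141.93]
 [   0.      0.      0.      1.  ]] [[314.   0. 280.]
 [  0. 314. 213.]
 [  0.   0.   1.]]
```

View pics/wrist0.png

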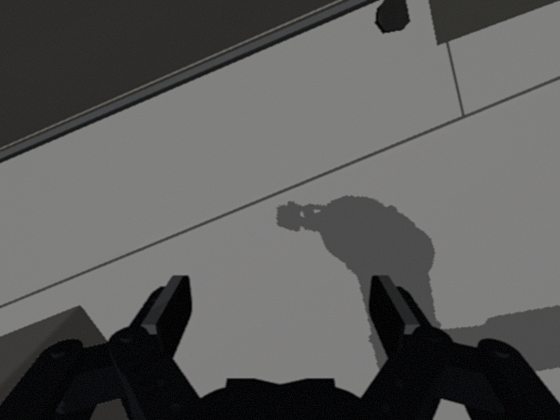

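```bash
python3 - <<'E'
from h import *
im,d,K,T=cam("wrist"); P=cloud(d,K,T); print((d>0).mean())
for v in range(0,300,40): print(v,[tuple(P[v,u].round().astype(int).tolist()) for u in range(0,560,93)])
z=np.load("side.npz"); P=cloud(z["d"],z["K"],z["T"]); im=z["im"]
for v in(5,40,90,130): print(v,[(u,)+tuple(P[v,u].round().astype(int).tolist()) for u in(20,30,60,90,100,110,115,120,125,130,140,150,160,250,320,330,335)])
z=np.load("top.npz"); P=cloud(z["d"],z["K"],z["T"])
print([(v,)+tuple(P[v,10].round().astype(int).tolist()) for v in range(0,420,25)])
E
```

```text
0.9962457482993198
0 [(405, 659, 256), (404, 641, 231), (404, 613, 193), (402, 564, 129), (392, 472, 26), (356, 419, 75), (331, 420, 162)]
40 [(405, 680, 235), (405, 663, 198), (404, 632, 133), (396, 567, 27), (362, 474, -1), (323, 383, -1), (285, 292, -2)]
80 [(407, 715, 200), (407, 703, 135), (400, 668, 26), (364, 580, -1), (324, 486, -1), (284, 392, 0), (244, 298, 0)]
120 [(409, 776, 141), (403, 776, 28), (367, 695, -1), (325, 597, 0), (284, 499, 0), (242, 401, -1), (200, 302, -2)]
160 [(407, 894, 29), (370, 818, 0), (327, 716, -1), (283, 615, -1), (240, 513, 1), (196, 410, -2), (154, 309, 0)]
200 [(373, 952, -1), (328, 848, -3), (283, 740, -1), (238, 634, 0), (193, 528, 0), (148, 422, 0), (102, 314, -1)]
240 [(329, 989, -1), (282, 877, -1), (234, 767, -3), (188, 655, -1), (140, 544, -2), (92, 432, -3), (47, 322, 1)]
280 [(281, 1027, -1), (232, 911, -1), (288, 659, 247), (133, 679, -1), (254, 580, 245), (33, 445, -1), (-15, 329, 0)]
5 [(20, 77, 937, 285), (30, 105, 938, 281), (60, 191, 941, 270), (90, 285, 622, 329), (100, 318, 1395, 156), (110, 359, 1392, 152), (115, 339, 400, 37
[... 973 characters left out ...]
, 668, -1), (30, -2, 654, -1), (60, 85, 615, -3), (90, 172, 567, 0), (100, 201, 551, 1), (110, 229, 540, 0), (115, 244, 535, -1), (120, 258, 523, 1), (125, 272, 525, -3), (130, 286, 511, 1), (140, 315, 500, -1), (150, 340, 399, 46), (160, 367, 402, 37), (250, 623, 346, 1), (320, 805, 235, 13), (330, 844, 244, -1), (335, 858, 237, -1)]
[(0, 865, 385, 262), (25, 825, 384, 255), (50, 787, 386, 244), (75, 749, 389, 232), (100, 709, 388, 224), (125, 669, 390, 214), (150, 630, 392, 202), (175, 589, 392, 193), (200, 548, 394, 182), (225, 507, 397, 168), (250, 466, 399, 157), (275, 423, 400, 147), (300, 381, 400, 138), (325, 338, 403, 123), (350, 278, 469, 0), (375, 231, 463, 0), (400, 184, 456, 2)]
```

The wrist view shows only the gripper, bench and a side wall. The clouds put the wall corner near (335,400), so I swing around inside it.

Call:
servo_tool --increments '[{"wz":1,"jaw":0},{"wz":1},{"wz":1},{"wz":1},{"wz":1},{"wz":1},{"wz":1},{"wz":1},{"wz":1},{"wz":1},{"wz":1},{"wz":1},{"wz":1},{"wz":0.4},{"y":0.9},{"y":0.9},{"y":0.9},{"y":0.9},{"y":0.9},{"y":0.5}]'

```text
invalid input
```

Call:
servo_tool --increments '[{"x":0,"y":0,"z":0,"wx":0,"wy":0,"wz":1,"jaw":0}]'

```text
t: 0.28
ee_pos: [263.3, 621.3, 230.9]
eef_rot: [[0.884, -0.468, -0.0], [-0.468, -0.884, -0.001], [0.0, 0.001, -1.0]]
force: [-1.0, -0.5, 0.1]
finger_gap: 85.3
finger_force: 0.0
```

Call:
servo_tool --increments '[{"jaw":0,"wz":1},{"jaw":0,"wz":1},{"jaw":0,"wz":1},{"jaw":0,"wz":1},{"jaw":0,"wz":1},{"jaw":0,"wz":1},{"jaw":0,"wz":1},{"jaw":0,"wz":1},{"jaw":0,"wz":1},{"jaw":0,"wz":1},{"jaw":0,"wz":1},{"jaw":0,"wz":1},{"jaw":0,"wz":0.4},{"jaw":0,"y":0.9},{"jaw":0,"y":0.9},{"jaw":0,"y":0.9},{"jaw":0,"y":0.9},{"jaw":0,"y":0.9},{"jaw":0,"y":0.5}]'

```text
invalid input
```

Call:
servo_tool --increments '[{"x":0,"y":0.4,"z":0,"wx":0,"wy":0,"wz":1,"jaw":0},{"x":0,"y":0.4,"z":0,"wx":0,"wy":0,"wz":1,"jaw":0},{"x":0,"y":0.4,"z":0,"wx":0,"wy":0,"wz":1,"jaw":0},{"x":0,"y":0.4,"z":0,"wx":0,"wy":0,"wz":1,"jaw":0},{"x":0,"y":0.4,"z":0,"wx":0,"wy":0,"wz":1,"jaw":0},{"x":0,"y":0.4,"z":0,"wx":0,"wy":0,"wz":1,"jaw":0},{"x":0,"y":0.4,"z":0,"wx":0,"wy":0,"wz":1,"jaw":0},{"x":0,"y":0.4,"z":0,"wx":0,"wy":0,"wz":1,"jaw":0},{"x":0,"y":0.4,"z":0,"wx":0,"wy":0,"wz":1,"jaw":0},{"x":0,"y":0.4,"z":0,"wx":0,"wy":0,"wz":1,"jaw":0},{"x":0,"y":0.4,"z":0,"wx":0,"wy":0,"wz":1,"jaw":0},{"x":0,"y":0.4,"z":0,"wx":0,"wy":0,"wz":1,"jaw":0},{"x":0,"y":0.4,"z":0,"wx":0,"wy":0,"wz":0.4,"jaw":0},{"x":0.8,"y":0,"z":0,"wx":0,"wy":0,"wz":0,"jaw":0},{"x":1,"y":0,"z":0,"wx":0,"wy":0,"wz":0,"jaw":0},{"x":1,"y":0,"z":0,"wx":0,"wy":0,"wz":0,"jaw":0}]'

```text
t: 1.62
ee_pos: [158.7, 485.3, 230.7]
eef_rot: [[0.001, -1.0, -0.0], [-1.0, -0.001, -0.001], [0.001, 0.0, -1.0]]
force: [-1.3, -0.1, 0.4]
finger_gap: 85.5
finger_force: 0.0
```

Call:
servo_tool --increments '[{"x":0.8,"y":-0.2,"z":0,"wx":0,"wy":0,"wz":0,"jaw":0},{"x":0.8,"y":-0.2,"z":0,"wx":0,"wy":0,"wz":0,"jaw":0},{"x":0.8,"y":-0.2,"z":0,"wx":0,"wy":0,"wz":0,"jaw":0},{"x":0.8,"y":-0.2,"z":0,"wx":0,"wy":0,"wz":0,"jaw":0},{"x":0.9,"y":-1,"z":0,"wx":0,"wy":0,"wz":0,"jaw":0},{"x":0.9,"y":-1,"z":0,"wx":0,"wy":0,"wz":0,"jaw":0},{"x":0.9,"y":-1,"z":0,"wx":0,"wy":0,"wz":0,"jaw":0},{"x":0.9,"y":-1,"z":0,"wx":0,"wy":0,"wz":0,"jaw":0},{"x":1,"y":-1,"z":0,"wx":0,"wy":0,"wz":0,"jaw":0},{"x":1,"y":-1,"z":0,"wx":0,"wy":0,"wz":0,"jaw":0},{"x":1,"y":-1,"z":0,"wx":0,"wy":0,"wz":0,"jaw":0},{"x":1,"y":-1,"z":0,"wx":0,"wy":0,"wz":0,"jaw":0},{"x":1,"y":-0.7,"z":0,"wx":0,"wy":0,"wz":0,"jaw":0},{"x":1,"y":-0.7,"z":0,"wx":0,"wy":0,"wz":0,"jaw":0},{"x":1,"y":-0.7,"z":0,"wx":0,"wy":0,"wz":0,"jaw":0},{"x":1,"y":-0.7,"z":0,"wx":0,"wy":0,"wz":0,"jaw":0},{"x":1,"y":-0.7,"z":0,"wx":0,"wy":0,"wz":0,"jaw":0},{"x":1,"y":-0.7,"z":0,"wx":0,"wy":0,"wz":0,"jaw":0},{"x":0,"y":0,"z":0,"wx":0,"wy":0,"wz":0,"jaw":0}]'

```text
t: 3.2
ee_pos: [486.0, 63.1, 230.9]
eef_rot: [[-0.002, -1.0, -0.0], [-1.0, 0.002, -0.001], [0.001, 0.0, -1.0]]
force: [0.3, 0.4, 0.5]
finger_gap: 85.4
finger_force: 0.0
```

Call:
servo_tool --increments '[{"x":1,"y":-0.3,"z":0,"wx":0,"wy":0,"wz":0,"jaw":0},{"x":1,"y":-0.3,"z":0,"wx":0,"wy":0,"wz":0,"jaw":0},{"x":1,"y":-0.3,"z":0,"wx":0,"wy":0,"wz":0,"jaw":0},{"x":1,"y":-0.3,"z":0,"wx":0,"wy":0,"wz":0,"jaw":0},{"x":0,"y":0,"z":0,"wx":0,"wy":0,"wz":0,"jaw":0},{"x":0,"y":0,"z":0,"wx":0,"wy":0,"wz":0,"jaw":0}]'

```text
t: 3.7
ee_pos: [514.2, -34.6, 231.0]
eef_rot: [[-0.002, -1.0, -0.001], [-1.0, 0.002, -0.0], [0.0, 0.001, -1.0]]
force: [0.1, -0.4, 0.5]
finger_gap: 85.2
finger_force: 0.0
```

```bash
cat >> h.py <<'E'
TG={"septa":("b",28,(561,-137),28),"ferr":("y",22,(563,20),21),"rinse":("b",115,(658,-63),17),"large":("b",135,(658,-205),19),"tube":("r",114,(560,-290),16)}
HT={"LN":(24,51),"LW":(24,-139),"TW":(54,144),"TN":(64,-44)}
def find(im,d,K,T,names=TG):
    P=cloud(d,K,T); hsv=cv2.cvtColor(im,cv2.COLOR_RGB2HSV); H,S=hsv[...,0].astype(int),hsv[...,1].astype(int)
    M={"b":(H>100)&(H<130)&(S>100),"y":(H>20)&(H<32)&(S>100),"r":((H<8)|(H>172))&(S>100)}
    for n in names:
        c,h,g,rad=TG[n]; w=M[c]&(np.hypot(P[...,0]-g[0],P[...,1]-g[1])<rad+12)&(abs(P[...,2]-h)<4)
        if w.sum()<40: print(n,"few",w.sum()); continue
        q=P[w]; c,r=cv2.minEnclosingCircle(q[:,:2].astype(np.float32)); print(n,np.round(c,1),round(r,1),"z",np.median(q[:,2]).round(1),"n",w.sum())
def holders(d,K,T,S):
    P=cloud(d,K,T)
    for n,(h,y) in HT.items():
        w=(abs(P[...,2]-h)<3)&(abs(P[...,1]-y)<50)&(abs(P[...,0]-435)<50)&(S<70)
        if w.sum()<300: print(n,"few",w.sum()); continue
        q=P[w]; (c,s,a)=cv2.minAreaRect(q[:,:2].astype(np.float32)); print(n,np.round(c,1),np.round(s,1),round(a,1),"z",np.median(q[:,2]).round(1))
E
python3 - <<'E'
from h import *
im,d,K,T=cam("wrist"); save("w1",im); find(im,d,K,T); holders(d,K,T,cv2.cvtColor(im,cv2.COLOR_RGB2HSV)[...,1]); print(arm.state()["ee_pos"])
E
```

```text
septa [ 563.  -134.7] 27.5 z 27.3 n 1536
ferr [565.3  22.2] 21.0 z 21.1 n 577
rinse [660.  -61.5] 17.0 z 114.2 n 1250
large few 1
tube few 0
LN [435.4  54.9] [92.2 91.2] 90.0 z 23.2
LW [ 437.8 -135.9] [90.4 90.3] 0.8 z 23.3
TW [434.3 146. ] [89.2 91.8] 1.4 z 53.1
TN [436.3 -41.7] [90.7 90.5] 0.8 z 63.3
[514.10282549 -33.90347327 231.08344629]
```

View pics/w1.png

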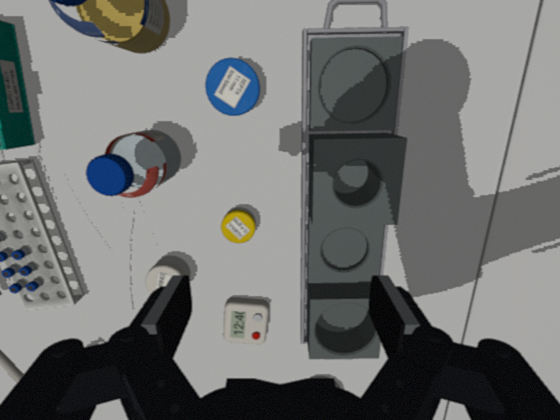

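The wrist view agrees with the top camera: septa tin (233,86), ferrule tin (238,227), rinse bottle cap (110,174). Now the septa tin.

Call:
servo_tool --increments '[{"x":1,"y":-0.5,"z":0,"wx":0,"wy":0,"wz":0,"jaw":0},{"x":1,"y":-0.5,"z":0,"wx":0,"wy":0,"wz":0,"jaw":0},{"x":1,"y":-0.5,"z":0.2,"wx":0,"wy":0,"wz":0,"jaw":0},{"x":1,"y":-0.4,"z":0.7,"wx":0,"wy":0,"wz":0,"jaw":0},{"x":0,"y":0,"z":1,"wx":0,"wy":0,"wz":0,"jaw":0},{"x":0,"y":0,"z":1,"wx":0,"wy":0,"wz":0,"jaw":0},{"x":0,"y":0,"z":1,"wx":0,"wy":0,"wz":0,"jaw":0},{"x":0,"y":0,"z":1,"wx":0,"wy":0,"wz":0,"jaw":0},{"x":0,"y":0,"z":1,"wx":0,"wy":0,"wz":0,"jaw":0},{"x":0,"y":0,"z":1,"wx":0,"wy":0,"wz":0,"jaw":0},{"x":0,"y":0,"z":0.8,"wx":0,"wy":0,"wz":0,"jaw":0},{"x":0,"y":0,"z":0.5,"wx":0,"wy":0,"wz":0,"jaw":0},{"x":0,"y":0,"z":0,"wx":0,"wy":0,"wz":0,"jaw":0},{"x":0,"y":0,"z":0,"wx":0,"wy":0,"wz":0,"jaw":0}]'

```text
t: 4.92
ee_pos: [561.7, -132.7, 26.1]
eef_rot: [[0.002, -1.0, -0.001], [-1.0, -0.002, -0.0], [0.0, 0.001, -1.0]]
force: [0.4, -0.2, 1.1]
finger_gap: 85.4
finger_force: 0.0
```

```bash
python3 - <<'E'
from h import *
im,d,K,T=cam("wrist"); save("w2",im); print(arm.state()["ee_pos"])
find(im,d,K,T,["septa"])
E
```

```text
[ 562.41639183 -132.86307835   26.97213103]
septa [ 563.5 -135. ] 28.0 z 27.2 n 5415
```

View pics/w2.png

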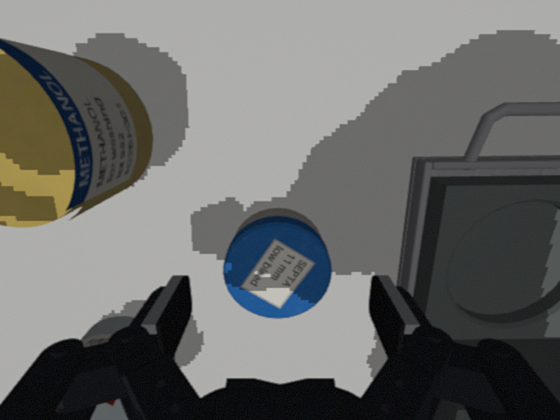

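The tin (277,268) sits centred between the fingers. Descend the last 17 mm and close.

Call:
servo_tool --increments '[{"x":0.1,"y":0,"z":0.4,"wx":0,"wy":0,"wz":0,"jaw":0},{"x":0,"y":0,"z":0.3,"wx":0,"wy":0,"wz":0,"jaw":0},{"x":0,"y":0,"z":0,"wx":0,"wy":0,"wz":0,"jaw":0},{"x":0,"y":0,"z":0,"wx":0,"wy":0,"wz":0,"jaw":1},{"x":0,"y":0,"z":0,"wx":0,"wy":0,"wz":0,"jaw":1},{"x":0,"y":0,"z":0,"wx":0,"wy":0,"wz":0,"jaw":1},{"x":0,"y":0,"z":0,"wx":0,"wy":0,"wz":0,"jaw":1},{"x":0,"y":0,"z":0,"wx":0,"wy":0,"wz":0,"jaw":1},{"x":0,"y":0,"z":0,"wx":0,"wy":0,"wz":0,"jaw":1},{"x":0,"y":0,"z":0,"wx":0,"wy":0,"wz":0,"jaw":1}]' --force 25

```text
t: 5.8
ee_pos: [562.2, -136.2, 9.4]
eef_rot: [[0.001, -1.0, 0.001], [-1.0, -0.001, -0.0], [0.0, -0.001, -1.0]]
force: [-3.0, 0.4, 5.7]
finger_gap: 54.8
finger_force: 26.4
```

Call:
servo_tool --increments '[{"x":0,"y":0,"z":-0.6,"wx":0,"wy":0,"wz":0,"jaw":1},{"x":0,"y":0,"z":-1,"wx":0,"wy":0,"wz":0,"jaw":1},{"x":0,"y":0.3,"z":0,"wx":0,"wy":0,"wz":0,"jaw":1},{"x":0,"y":0.7,"z":0,"wx":0,"wy":0,"wz":0,"jaw":1},{"x":0,"y":1,"z":0,"wx":0,"wy":0,"wz":0,"jaw":1},{"x":0,"y":1,"z":0,"wx":0,"wy":0,"wz":0,"jaw":1},{"x":0,"y":1,"z":0,"wx":0,"wy":0,"wz":0,"jaw":1},{"x":0,"y":0.7,"z":0,"wx":0,"wy":0,"wz":0,"jaw":1},{"x":0,"y":0.3,"z":0,"wx":0,"wy":0,"wz":0,"jaw":1},{"x":0,"y":0,"z":0,"wx":0,"wy":0,"wz":0,"jaw":1},{"x":0,"y":0,"z":0,"wx":0,"wy":0,"wz":0,"jaw":1}]'

```text
t: 6.72
ee_pos: [437.9, -136.1, 49.3]
eef_rot: [[0.001, -1.0, 0.002], [-1.0, -0.001, -0.0], [0.0, -0.002, -1.0]]
force: [0.4, -0.1, -0.5]
finger_gap: 54.8
finger_force: 26.7
```

```bash
python3 - <<'E'
from h import *
im,d,K,T=cam("wrist"); save("w3",im); print(arm.state()["ee_pos"])
E
```

```text
[ 438.39888642 -136.11068422   49.18186336]
```

View pics/w3.png

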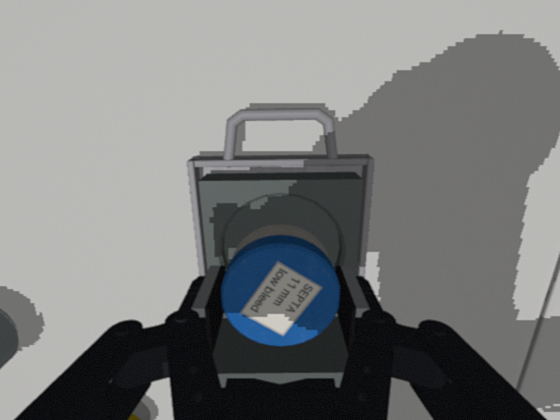

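The tin is held over the wide low well, centred (well centre about column 282). Lower it.

Call:
servo_tool --increments '[{"x":0,"y":0,"z":0.4,"wx":0,"wy":0,"wz":0,"jaw":1},{"x":0,"y":0,"z":0.4,"wx":0,"wy":0,"wz":0,"jaw":1},{"x":0,"y":0,"z":0.2,"wx":0,"wy":0,"wz":0,"jaw":1},{"x":0,"y":0,"z":0.02,"wx":0,"wy":0,"wz":0,"jaw":1},{"x":0,"y":0,"z":0,"wx":0,"wy":0,"wz":0,"jaw":1},{"x":0,"y":0,"z":0,"wx":0,"wy":0,"wz":0,"jaw":1}]'

```text
t: 7.27
ee_pos: [437.5, -136.2, 23.2]
eef_rot: [[0.001, -1.0, -0.0], [-1.0, -0.001, -0.0], [0.0, 0.0, -1.0]]
force: [0.6, -0.1, -0.8]
finger_gap: 54.8
finger_force: 27.1
```

Call:
servo_tool --increments '[{"x":0,"y":0,"z":0.04,"wx":0,"wy":0,"wz":0,"jaw":1},{"x":0,"y":0,"z":0,"wx":0,"wy":0,"wz":0,"jaw":1}]'

```text
t: 7.43
ee_pos: [437.4, -136.1, 22.7]
eef_rot: [[0.001, -1.0, 0.001], [-1.0, -0.001, -0.0], [0.0, -0.001, -1.0]]
force: [0.3, -0.1, 3.6]
finger_gap: 55.2
finger_force: 27.5
```

Call:
servo_tool --increments '[{"x":0,"y":0,"z":0,"wx":0,"wy":0,"wz":0,"jaw":0},{"x":0,"y":0,"z":0,"wx":0,"wy":0,"wz":0,"jaw":0},{"x":0,"y":0,"z":0,"wx":0,"wy":0,"wz":0,"jaw":0},{"x":0,"y":0,"z":0,"wx":0,"wy":0,"wz":0,"jaw":0},{"x":0,"y":0,"z":-0.4,"wx":0,"wy":0,"wz":0,"jaw":0},{"x":0,"y":0,"z":-0.8,"wx":0,"wy":0,"wz":0,"jaw":0},{"x":0,"y":0,"z":-1,"wx":0,"wy":0,"wz":0,"jaw":0},{"x":0,"y":0,"z":-1,"wx":0,"wy":0,"wz":0,"jaw":0},{"x":-0.9,"y":-0.7,"z":0,"wx":0,"wy":0,"wz":0,"jaw":0},{"x":-0.9,"y":-0.7,"z":0,"wx":0,"wy":0,"wz":0,"jaw":0},{"x":-0.9,"y":-0.7,"z":0,"wx":0,"wy":0,"wz":0,"jaw":0},{"x":-0.9,"y":-0.7,"z":0,"wx":0,"wy":0,"wz":0,"jaw":0},{"x":-0.9,"y":-0.8,"z":0,"wx":0,"wy":0,"wz":0,"jaw":0},{"x":-0.9,"y":-0.8,"z":0,"wx":0,"wy":0,"wz":0,"jaw":0},{"x":-0.9,"y":-0.7,"z":0,"wx":0,"wy":0,"wz":0,"jaw":0},{"x":0,"y":0,"z":0.8,"wx":0,"wy":0,"wz":0,"jaw":0},{"x":0,"y":0,"z":0.8,"wx":0,"wy":0,"wz":0,"jaw":0},{"x":0,"y":0,"z":0.8,"wx":0,"wy":0,"wz":0,"jaw":0},{"x":0,"y":0,"z":0,"wx":0,"wy":0,"wz":0,"jaw":0},{"x":0,"y":0,"z":0,"wx":0,"wy":0,"wz":0,"jaw":0}]'

```text
t: 9.1
ee_pos: [563.5, 21.0, 41.5]
eef_rot: [[0.001, -1.0, -0.003], [-1.0, -0.001, -0.001], [0.001, 0.003, -1.0]]
force: [0.9, 0.2, 0.8]
finger_gap: 85.7
finger_force: 0.0
```

```bash
python3 - <<'E'
from h import *
im,d,K,T=cam("wrist"); print(arm.state()["ee_pos"]); find(im,d,K,T,["ferr"])
im,d,K,T=cam("top"); save("t2",im); P=cloud(d,K,T)
hsv=cv2.cvtColor(im,cv2.COLOR_RGB2HSV);w=(hsv[...,0]>100)&(hsv[...,0]<130)&(hsv[...,1]>100)&(abs(P[...,0]-437)<40)&(abs(P[...,1]+136)<40)
if w.sum(): print(cv2.minEnclosingCircle(P[w][:,:2].astype(np.float32)),np.percentile(P[w][:,2],[5,50,95]))
E
```

```text
[564.470381    21.29052483  42.69719614]
ferr [565.6  22.4] 21.1 z 21.2 n 2480
((437.6708984375, -136.42880249023438), 29.859678268432617) [38.61574636 41.424518   43.85168586]
```

Call:
servo_tool --increments '[{"x":0,"y":0,"z":0.6,"wx":0,"wy":0,"wz":0,"jaw":0},{"x":0,"y":0,"z":0.5,"wx":0,"wy":0,"wz":0,"jaw":0},{"x":0,"y":0,"z":0.2,"wx":0,"wy":0,"wz":0,"jaw":0},{"x":0,"y":0,"z":0,"wx":0,"wy":0,"wz":0,"jaw":0},{"x":0,"y":0,"z":0,"wx":0,"wy":0,"wz":0,"jaw":1},{"x":0,"y":0,"z":0,"wx":0,"wy":0,"wz":0,"jaw":1},{"x":0,"y":0,"z":0,"wx":0,"wy":0,"wz":0,"jaw":1},{"x":0,"y":0,"z":0,"wx":0,"wy":0,"wz":0,"jaw":1},{"x":0,"y":0,"z":0,"wx":0,"wy":0,"wz":0,"jaw":1},{"x":0,"y":0,"z":0,"wx":0,"wy":0,"wz":0,"jaw":1},{"x":0,"y":0,"z":0,"wx":0,"wy":0,"wz":0,"jaw":1},{"x":0,"y":0,"z":0,"wx":0,"wy":0,"wz":0,"jaw":1}]' --force 25

```text
t: 10.2
ee_pos: [564.8, 21.5, 10.8]
eef_rot: [[0.001, -1.0, 0.001], [-1.0, -0.001, 0.0], [-0.0, -0.001, -1.0]]
force: [-1.3, 0.2, 5.8]
finger_gap: 40.6
finger_force: 24.6
```

Call:
servo_tool --increments '[{"x":0,"y":0,"z":-0.5,"wx":0,"wy":0,"wz":0,"jaw":1},{"x":0,"y":0,"z":-1,"wx":0,"wy":0,"wz":0,"jaw":1},{"x":0,"y":0,"z":-1,"wx":0,"wy":0,"wz":0,"jaw":1},{"x":0,"y":0,"z":-0.5,"wx":0,"wy":0,"wz":0,"jaw":1},{"x":-0.2,"y":0.5,"z":0,"wx":0,"wy":0,"wz":0,"jaw":1},{"x":-0.2,"y":0.9,"z":0,"wx":0,"wy":0,"wz":0,"jaw":1},{"x":-0.2,"y":0.9,"z":0,"wx":0,"wy":0,"wz":0,"jaw":1},{"x":-0.2,"y":0.9,"z":0,"wx":0,"wy":0,"wz":0,"jaw":1},{"x":-0.2,"y":0.9,"z":0,"wx":0,"wy":0,"wz":0,"jaw":1},{"x":-0.2,"y":0.7,"z":0,"wx":0,"wy":0,"wz":0,"jaw":1},{"x":0,"y":0.4,"z":0,"wx":0,"wy":0,"wz":0,"jaw":1},{"x":0,"y":0,"z":0,"wx":0,"wy":0,"wz":0,"jaw":1},{"x":0,"y":0,"z":0,"wx":0,"wy":0,"wz":0,"jaw":1}]'

```text
t: 11.28
ee_pos: [434.7, 51.6, 85.4]
eef_rot: [[0.002, -1.0, 0.001], [-1.0, -0.002, 0.001], [-0.001, -0.001, -1.0]]
force: [0.4, -1.0, 0.5]
finger_gap: 40.4
finger_force: 25.5
```

```bash
python3 - <<'E'
from h import *
im,d,K,T=cam("wrist"); save("w4",im); P=cloud(d,K,T); print(arm.state()["ee_pos"])
hsv=cv2.cvtColor(im,cv2.COLOR_RGB2HSV);w=(hsv[...,0]>20)&(hsv[...,0]<32)&(hsv[...,1]>100)&(abs(P[...,0]-434)<50)&(abs(P[...,1]-52)<50)
print(cv2.minEnclosingCircle(P[w][:,:2].astype(np.float32)),np.percentile(P[w][:,2],[5,50,95]))
E
```

```text
[435.20823311  51.62731772  85.31464725]
((425.05859375, 70.72733306884766), 49.10298156738281) [90.11870747 95.59954098 96.69091299]
```

Call:
servo_tool --increments '[{"x":0,"y":0,"z":0.5,"wx":0,"wy":0,"wz":0,"jaw":1},{"x":0,"y":0,"z":0.8,"wx":0,"wy":0,"wz":0,"jaw":1},{"x":0,"y":0,"z":0.6,"wx":0,"wy":0,"wz":0,"jaw":1},{"x":0,"y":0,"z":0.3,"wx":0,"wy":0,"wz":0,"jaw":1},{"x":0,"y":0,"z":0.15,"wx":0,"wy":0,"wz":0,"jaw":1},{"x":0,"y":0,"z":0.03,"wx":0,"wy":0,"wz":0,"jaw":1},{"x":0,"y":0,"z":0.02,"wx":0,"wy":0,"wz":0,"jaw":1},{"x":0,"y":0,"z":0,"wx":0,"wy":0,"wz":0,"jaw":1}]'

```text
t: 12.0
ee_pos: [434.9, 51.5, 25.2]
eef_rot: [[0.001, -1.0, 0.001], [-1.0, -0.001, 0.0], [-0.0, -0.001, -1.0]]
force: [0.4, 0.1, -0.3]
finger_gap: 40.4
finger_force: 25.5
```

Call:
servo_tool --increments '[{"x":0,"y":0,"z":0.03,"wx":0,"wy":0,"wz":0,"jaw":1},{"x":0,"y":0,"z":0.02,"wx":0,"wy":0,"wz":0,"jaw":1},{"x":0,"y":0,"z":0,"wx":0,"wy":0,"wz":0,"jaw":1}]'

```text
t: 12.25
ee_pos: [434.9, 51.6, 24.7]
eef_rot: [[0.001, -1.0, 0.001], [-1.0, -0.001, 0.0], [-0.0, -0.001, -1.0]]
force: [-2.9, 0.8, 11.1]
finger_gap: 40.5
finger_force: 26.4
```

Call:
servo_tool --increments '[{"x":0,"y":0,"z":0,"wx":0,"wy":0,"wz":0,"jaw":0},{"x":0,"y":0,"z":0,"wx":0,"wy":0,"wz":0,"jaw":0},{"x":0,"y":0,"z":0,"wx":0,"wy":0,"wz":0,"jaw":0},{"x":0,"y":0,"z":0,"wx":0,"wy":0,"wz":0,"jaw":0},{"x":0,"y":0,"z":-0.4,"wx":0,"wy":0,"wz":0,"jaw":0},{"x":0,"y":0,"z":-1,"wx":0,"wy":0,"wz":0,"jaw":0},{"x":0,"y":0,"z":-1,"wx":0,"wy":0,"wz":0,"jaw":0},{"x":0,"y":0,"z":-1,"wx":0,"wy":0,"wz":0,"jaw":0},{"x":0.5,"y":-1,"z":-0.4,"wx":0,"wy":0,"wz":0,"jaw":0},{"x":0.5,"y":-1,"z":-0.4,"wx":0,"wy":0,"wz":0,"jaw":0},{"x":0.5,"y":-1,"z":-0.4,"wx":0,"wy":0,"wz":0,"jaw":0},{"x":0.5,"y":-1,"z":-0.4,"wx":0,"wy":0,"wz":0,"jaw":0},{"x":0.5,"y":-1,"z":-0.4,"wx":0,"wy":0,"wz":0,"jaw":0},{"x":0.5,"y":-1,"z":-0.4,"wx":0,"wy":0,"wz":0,"jaw":0},{"x":0.5,"y":-1,"z":-0.4,"wx":0,"wy":0,"wz":0,"jaw":0},{"x":0.5,"y":-1,"z":-0.4,"wx":0,"wy":0,"wz":0,"jaw":0},{"x":0.5,"y":-1,"z":-0.4,"wx":0,"wy":0,"wz":0,"jaw":0},{"x":0,"y":0,"z":0,"wx":0,"wy":0,"wz":0,"jaw":0},{"x":0,"y":0,"z":0,"wx":0,"wy":0,"wz":0,"jaw":0}]'

```text
t: 13.83
ee_pos: [660.1, -61.8, 197.8]
eef_rot: [[-0.001, -1.0, -0.001], [-1.0, 0.001, -0.0], [0.0, 0.001, -1.0]]
force: [-0.3, 0.6, -1.1]
finger_gap: 85.3
finger_force: 0.0
```

```bash
python3 - <<'E'
from h import *
im,d,K,T=cam("wrist"); save("w5",im); print(arm.state()["ee_pos"]); find(im,d,K,T,["rinse","large"])
im,d,K,T=cam("top"); P=cloud(d,K,T)
hsv=cv2.cvtColor(im,cv2.COLOR_RGB2HSV);w=(hsv[...,0]>20)&(hsv[...,0]<32)&(hsv[...,1]>100)&(abs(P[...,0]-434)<40)&(abs(P[...,1]-52)<40)
if w.sum(): print(cv2.minEnclosingCircle(P[w][:,:2].astype(np.float32)),np.percentile(P[w][:,2],[5,50,95]))
z=np.load("side.npz"); P=cloud(z["d"],z["K"],z["T"]); w=np.hypot(P[...,0]-658,P[...,1]+63)<36; q=P[w]  # bottle profile
for h in range(10,116,7):
    s=q[abs(q[:,2]-h)<3.5]
    if len(s): print(h,len(s),"halfwidth x",((s[:,0].max()-s[:,0].min())/2).round(1))
E
```

```text
[658.98968066 -61.30633959 197.49585096]
rinse [661.2 -61.8] 17.2 z 114.2 n 1418
large [ 660.9 -200.4] 19.0 z 134.2 n 1835
((433.6302490234375, 53.25197982788086), 21.86750602722168) [32.326769   35.50882426 37.80009702]
10 63 halfwidth x 25.1
17 53 halfwidth x 24.2
24 58 halfwidth x 26.3
31 63 halfwidth x 25.7
38 57 halfwidth x 24.9
45 251 halfwidth x 30.8
52 119 halfwidth x 30.5
59 33 halfwidth x 30.5
66 2 halfwidth x 0.5
73 3 halfwidth x 0.7
80 22 halfwidth x 7.2
87 6 halfwidth x 4.9
101 30 halfwidth x 14.5
108 42 halfwidth x 14.0
115 127 halfwidth x 16.5
```

View pics/w5.png

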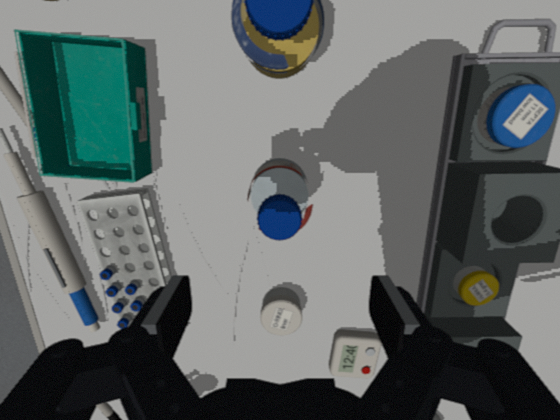

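The ferrule tin stands in its well (478,288). The bottle cap (279,217) is centred. Descend onto the bottle body.

Call:
servo_tool --increments '[{"x":0,"y":0,"z":0.5,"wx":0,"wy":0,"wz":0,"jaw":0},{"x":0,"y":0,"z":1,"wx":0,"wy":0,"wz":0,"jaw":0},{"x":0,"y":0,"z":1,"wx":0,"wy":0,"wz":0,"jaw":0},{"x":0,"y":0,"z":1,"wx":0,"wy":0,"wz":0,"jaw":0},{"x":0,"y":0,"z":0.9,"wx":0,"wy":0,"wz":0,"jaw":0},{"x":0,"y":0,"z":0.8,"wx":0,"wy":0,"wz":0,"jaw":0},{"x":0,"y":0,"z":0.5,"wx":0,"wy":0,"wz":0,"jaw":0},{"x":0,"y":0,"z":0.3,"wx":0,"wy":0,"wz":0,"jaw":0},{"x":0,"y":0,"z":0,"wx":0,"wy":0,"wz":0,"jaw":0},{"x":0,"y":0,"z":0,"wx":0,"wy":0,"wz":0,"jaw":0}]'

```text
t: 14.77
ee_pos: [659.5, -60.8, 49.1]
eef_rot: [[0.001, -1.0, 0.0], [-1.0, -0.001, -0.0], [0.0, -0.0, -1.0]]
force: [0.4, -0.4, 0.3]
finger_gap: 85.6
finger_force: 0.0
```

Call:
servo_tool --increments '[{"x":0,"y":0,"z":0,"wx":0,"wy":0,"wz":0,"jaw":1},{"x":0,"y":0,"z":0,"wx":0,"wy":0,"wz":0,"jaw":1},{"x":0,"y":0,"z":0,"wx":0,"wy":0,"wz":0,"jaw":1},{"x":0,"y":0,"z":0,"wx":0,"wy":0,"wz":0,"jaw":1},{"x":0,"y":0,"z":0,"wx":0,"wy":0,"wz":0,"jaw":1},{"x":0,"y":0,"z":0,"wx":0,"wy":0,"wz":0,"jaw":1},{"x":0,"y":0,"z":0,"wx":0,"wy":0,"wz":0,"jaw":1}]' --force 45

```text
t: 15.35
ee_pos: [660.3, -61.1, 50.4]
eef_rot: [[0.001, -1.0, 0.003], [-1.0, -0.001, 0.0], [-0.0, -0.003, -1.0]]
force: [-0.9, 0.1, 4.5]
finger_gap: 57.2
finger_force: 47.4
```

Call:
servo_tool --increments '[{"x":0,"y":0,"z":-0.2,"wx":0,"wy":0,"wz":0,"jaw":1},{"x":0,"y":0,"z":-0.4,"wx":0,"wy":0,"wz":0,"jaw":1},{"x":0,"y":0,"z":-0.6,"wx":0,"wy":0,"wz":0,"jaw":1},{"x":0,"y":0,"z":-0.6,"wx":0,"wy":0,"wz":0,"jaw":1},{"x":0,"y":0,"z":-0.6,"wx":0,"wy":0,"wz":0,"jaw":1},{"x":0,"y":0,"z":-0.6,"wx":0,"wy":0,"wz":0,"jaw":1},{"x":0,"y":0,"z":-0.4,"wx":0,"wy":0,"wz":0,"jaw":1},{"x":0,"y":0,"z":0,"wx":0,"wy":0,"wz":0,"jaw":1}]'

```text
t: 16.02
ee_pos: [660.7, -61.0, 136.7]
eef_rot: [[0.001, -1.0, 0.004], [-1.0, -0.001, 0.0], [-0.0, -0.004, -1.0]]
force: [0.5, 0.3, -0.9]
finger_gap: 57.8
finger_force: 48.7
```

```bash
python3 - <<'E'
from h import *
im,d,K,T=cam("wrist"); im2=cam("side")[0]; print(arm.state()["ee_pos"],arm.state()["force"])
save("w6",np.hstack([cv2.resize(im,(400,300)),im2[60:360,200:500][:, :400]]))
P=cloud(d,K,T); hsv=cv2.cvtColor(im,cv2.COLOR_RGB2HSV);w=(hsv[...,0]>100)&(hsv[...,0]<130)&(hsv[...,1]>100)&(P[...,2]>150)&(P[...,2]<230)
q=P[w]; m=q[:,2].max(); print(np.percentile(q[:,2],[50,90,99]))
E
```

```text
[659.16387453 -60.96194686 133.69466366] [-0.32058392 -0.69421369 -2.13728847]
[200.33573948 216.18416962 225.28937904]
```

View pics/w6.png

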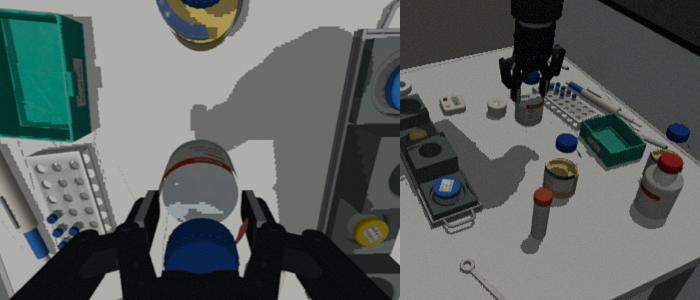

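The wrist view (left) shows the bottle gripped, cap at (200,250). The side view (right) shows it upright at (530,100). Carry it to the tall wide well.

Call:
servo_tool --increments '[{"x":-0.3,"y":0.3,"z":0,"wx":0,"wy":0,"wz":0,"jaw":1},{"x":-0.5,"y":0.6,"z":0,"wx":0,"wy":0,"wz":0,"jaw":1},{"x":-0.85,"y":0.9,"z":0,"wx":0,"wy":0,"wz":0,"jaw":1},{"x":-0.85,"y":0.9,"z":0,"wx":0,"wy":0,"wz":0,"jaw":1},{"x":-0.85,"y":0.9,"z":0,"wx":0,"wy":0,"wz":0,"jaw":1},{"x":-0.85,"y":0.9,"z":0,"wx":0,"wy":0,"wz":0,"jaw":1},{"x":-0.85,"y":0.9,"z":0,"wx":0,"wy":0,"wz":0,"jaw":1},{"x":-0.85,"y":0.9,"z":0,"wx":0,"wy":0,"wz":0,"jaw":1},{"x":-0.85,"y":0.9,"z":0,"wx":0,"wy":0,"wz":0,"jaw":1},{"x":-0.85,"y":0.9,"z":0,"wx":0,"wy":0,"wz":0,"jaw":1},{"x":-0.4,"y":0.6,"z":0,"wx":0,"wy":0,"wz":0,"jaw":1},{"x":-0.3,"y":0.4,"z":0,"wx":0,"wy":0,"wz":0,"jaw":1},{"x":0,"y":0,"z":0,"wx":0,"wy":0,"wz":0,"jaw":1},{"x":0,"y":0,"z":0,"wx":0,"wy":0,"wz":0,"jaw":1}]'

```text
t: 17.28
ee_pos: [430.7, 146.5, 133.1]
eef_rot: [[0.002, -1.0, -0.001], [-1.0, -0.002, -0.0], [0.0, 0.001, -1.0]]
force: [-0.4, -0.1, -2.9]
finger_gap: 57.4
finger_force: 48.7
```

```bash
python3 - <<'E'
from h import *
im,d,K,T=cam("wrist"); print(arm.state()["ee_pos"],arm.state()["force"]); save("w7",im)
E
```

```text
[431.30382883 146.25451926 133.1866216 ] [-0.4203023   0.19430597 -1.90757858]
```

View pics/w7.png

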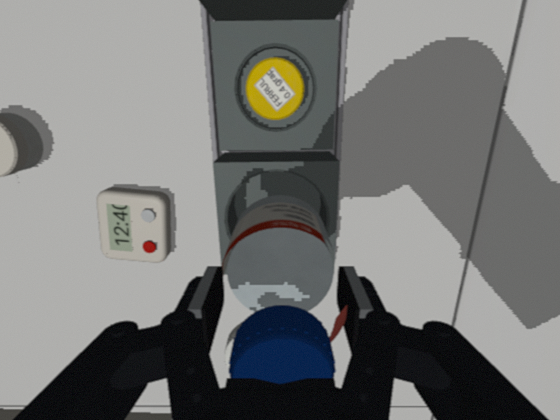

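The bottle (280,260) is over the tall wide well and appears to be aligned to within 2 mm. Lower it.

Call:
servo_tool --increments '[{"x":0,"y":-0.06,"z":0.2,"wx":0,"wy":0,"wz":0,"jaw":1},{"x":0,"y":0,"z":0.4,"wx":0,"wy":0,"wz":0,"jaw":1},{"x":0,"y":0,"z":0.5,"wx":0,"wy":0,"wz":0,"jaw":1},{"x":0,"y":0,"z":0.5,"wx":0,"wy":0,"wz":0,"jaw":1},{"x":0,"y":0,"z":0.5,"wx":0,"wy":0,"wz":0,"jaw":1},{"x":0,"y":0,"z":0.4,"wx":0,"wy":0,"wz":0,"jaw":1},{"x":0,"y":0,"z":0.2,"wx":0,"wy":0,"wz":0,"jaw":1},{"x":0,"y":0,"z":0.1,"wx":0,"wy":0,"wz":0,"jaw":1},{"x":0,"y":0,"z":0,"wx":0,"wy":0,"wz":0,"jaw":1},{"x":0,"y":0,"z":0,"wx":0,"wy":0,"wz":0,"jaw":1}]'

```text
t: 18.17
ee_pos: [433.6, 146.3, 63.7]
eef_rot: [[0.0, -1.0, 0.0], [-1.0, -0.0, 0.0], [-0.0, -0.0, -1.0]]
force: [0.3, 0.3, -2.6]
finger_gap: 57.5
finger_force: 48.8
```

Call:
servo_tool --increments '[{"x":0,"y":0,"z":0.04,"wx":0,"wy":0,"wz":0,"jaw":1},{"x":0,"y":0,"z":0.03,"wx":0,"wy":0,"wz":0,"jaw":1},{"x":0,"y":0,"z":0,"wx":0,"wy":0,"wz":0,"jaw":1}]'

```text
t: 18.42
ee_pos: [433.6, 146.6, 62.4]
eef_rot: [[0.001, -1.0, 0.001], [-1.0, -0.001, 0.001], [-0.001, -0.001, -1.0]]
force: [0.5, 0.6, 1.0]
finger_gap: 57.1
finger_force: 49.1
```

Call:
servo_tool --increments '[{"x":0,"y":0,"z":0.02,"wx":0,"wy":0,"wz":0,"jaw":1},{"x":0,"y":0,"z":0,"wx":0,"wy":0,"wz":0,"jaw":1}]'

```text
t: 18.58
ee_pos: [433.7, 146.7, 62.3]
eef_rot: [[0.001, -1.0, 0.001], [-1.0, -0.001, 0.001], [-0.001, -0.001, -1.0]]
force: [-1.8, 0.2, 8.3]
finger_gap: 57.3
finger_force: 49.7
```

Call:
servo_tool --increments '[{"x":0,"y":0,"z":0,"wx":0,"wy":0,"wz":0,"jaw":0},{"x":0,"y":0,"z":0,"wx":0,"wy":0,"wz":0,"jaw":0},{"x":0,"y":0,"z":0,"wx":0,"wy":0,"wz":0,"jaw":0},{"x":0,"y":0,"z":0,"wx":0,"wy":0,"wz":0,"jaw":0},{"x":0,"y":0,"z":-0.4,"wx":0,"wy":0,"wz":0,"jaw":0},{"x":0,"y":0,"z":-0.8,"wx":0,"wy":0,"wz":0,"jaw":0},{"x":0,"y":0,"z":-1,"wx":0,"wy":0,"wz":0,"jaw":0},{"x":0,"y":0,"z":-1,"wx":0,"wy":0,"wz":0,"jaw":0},{"x":0,"y":0,"z":-1,"wx":0,"wy":0,"wz":0,"jaw":0},{"x":0,"y":0,"z":-1,"wx":0,"wy":0,"wz":0,"jaw":0},{"x":1,"y":-0.3,"z":0,"wx":0,"wy":0,"wz":0,"jaw":0},{"x":1,"y":-0.3,"z":0,"wx":0,"wy":0,"wz":0,"jaw":0},{"x":1,"y":-0.3,"z":0,"wx":0,"wy":0,"wz":0,"jaw":0},{"x":1,"y":-0.3,"z":0,"wx":0,"wy":0,"wz":0,"jaw":0},{"x":1,"y":-0.3,"z":0,"wx":0,"wy":0,"wz":0,"jaw":0},{"x":1,"y":-0.3,"z":0,"wx":0,"wy":0,"wz":0,"jaw":0},{"x":1,"y":-0.3,"z":0,"wx":0,"wy":0,"wz":0,"jaw":0},{"x":1,"y":-0.3,"z":0,"wx":0,"wy":0,"wz":0,"jaw":0},{"x":1,"y":-0.3,"z":0,"wx":0,"wy":0,"wz":0,"jaw":0},{"x":1,"y":-0.3,"z":0,"wx":0,"wy":0,"wz":0,"jaw":0}]'

```text
t: 20.25
ee_pos: [508.5, -105.0, 191.2]
eef_rot: [[0.001, -1.0, -0.0], [-1.0, -0.001, 0.0], [-0.0, 0.0, -1.0]]
force: [-0.4, 0.1, -0.7]
finger_gap: 85.1
finger_force: 0.0
```

Call:
servo_tool --increments '[{"x":1,"y":-0.3,"z":0,"wx":0,"wy":0,"wz":0,"jaw":0},{"x":1,"y":-0.3,"z":0,"wx":0,"wy":0,"wz":0,"jaw":0},{"x":1,"y":-0.3,"z":0,"wx":0,"wy":0,"wz":0,"jaw":0},{"x":1,"y":-0.3,"z":0,"wx":0,"wy":0,"wz":0,"jaw":0},{"x":1,"y":-0.3,"z":0,"wx":0,"wy":0,"wz":0,"jaw":0},{"x":1,"y":-0.3,"z":0,"wx":0,"wy":0,"wz":0,"jaw":0},{"x":0.8,"y":-0.2,"z":0,"wx":0,"wy":0,"wz":0,"jaw":0},{"x":0.5,"y":0,"z":0,"wx":0,"wy":0,"wz":0,"jaw":0},{"x":0,"y":0,"z":0,"wx":0,"wy":0,"wz":0,"jaw":0},{"x":0,"y":0,"z":0,"wx":0,"wy":0,"wz":0,"jaw":0}]'

```text
t: 21.08
ee_pos: [558.0, -286.4, 190.7]
eef_rot: [[-0.001, -1.0, -0.001], [-1.0, 0.001, 0.0], [-0.0, 0.001, -1.0]]
force: [0.1, 0.2, -0.3]
finger_gap: 85.3
finger_force: 0.0
```

```bash
python3 - <<'E'
from h import *
im,d,K,T=cam("wrist"); print(arm.state()["ee_pos"]); find(im,d,K,T,["tube","large"])
im,d,K,T=cam("top"); save("t3",im); P=cloud(d,K,T)
hsv=cv2.cvtColor(im,cv2.COLOR_RGB2HSV);w=(hsv[...,0]>100)&(hsv[...,0]<130)&(hsv[...,1]>100)&(abs(P[...,0]-434)<40)&(abs(P[...,1]-146)<40)
q=P[w];print(np.percentile(q[:,2],[50,95])); q=q[q[:,2]>123]; print(cv2.minEnclosingCircle(q[:,:2].astype(np.float32)))
E
```

```text
[ 558.04238436 -285.82490365  190.98708029]
tube [ 561.8 -288.6] 15.7 z 113.2 n 1004
large [ 671.7 -215.5] 9.0 z 133.8 n 91
[126.76824361 128.76085232]
((433.5391540527344, 145.54312133789062), 16.958412170410156)
```

Call:
servo_tool --increments '[{"x":0.08,"y":-0.12,"z":0.3,"wx":0,"wy":0,"wz":0,"jaw":0},{"x":0,"y":0,"z":0.9,"wx":0,"wy":0,"wz":0,"jaw":0},{"x":0,"y":0,"z":1,"wx":0,"wy":0,"wz":0,"jaw":0},{"x":0,"y":0,"z":1,"wx":0,"wy":0,"wz":0,"jaw":0},{"x":0,"y":0,"z":1,"wx":0,"wy":0,"wz":0,"jaw":0},{"x":0,"y":0,"z":0.6,"wx":0,"wy":0,"wz":0,"jaw":0},{"x":0,"y":0,"z":0.3,"wx":0,"wy":0,"wz":0,"jaw":0},{"x":0,"y":0,"z":0,"wx":0,"wy":0,"wz":0,"jaw":0},{"x":0,"y":0,"z":0,"wx":0,"wy":0,"wz":0,"jaw":0},{"x":0,"y":0,"z":0,"wx":0,"wy":0,"wz":0,"jaw":1},{"x":0,"y":0,"z":0,"wx":0,"wy":0,"wz":0,"jaw":1},{"x":0,"y":0,"z":0,"wx":0,"wy":0,"wz":0,"jaw":1},{"x":0,"y":0,"z":0,"wx":0,"wy":0,"wz":0,"jaw":1},{"x":0,"y":0,"z":0,"wx":0,"wy":0,"wz":0,"jaw":1},{"x":0,"y":0,"z":0,"wx":0,"wy":0,"wz":0,"jaw":1},{"x":0,"y":0,"z":0,"wx":0,"wy":0,"wz":0,"jaw":1},{"x":0,"y":0,"z":0,"wx":0,"wy":0,"wz":0,"jaw":1},{"x":0,"y":0,"z":0,"wx":0,"wy":0,"wz":0,"jaw":1}]' --force 25

```text
t: 22.68
ee_pos: [561.9, -288.4, 64.6]
eef_rot: [[0.001, -1.0, 0.001], [-1.0, -0.001, -0.001], [0.001, -0.001, -1.0]]
force: [-1.5, 0.7, 6.8]
finger_gap: 30.0
finger_force: 24.2
```

The gap of 30 mm suggests that the pads catch the cap. Regrasp 7 mm lower, on the body.

Call:
servo_tool --increments '[{"x":0,"y":0,"z":0,"wx":0,"wy":0,"wz":0,"jaw":0},{"x":0,"y":0,"z":0,"wx":0,"wy":0,"wz":0,"jaw":0},{"x":0,"y":0,"z":0,"wx":0,"wy":0,"wz":0,"jaw":0},{"x":0,"y":0,"z":0.2,"wx":0,"wy":0,"wz":0,"jaw":0},{"x":0,"y":0,"z":0.1,"wx":0,"wy":0,"wz":0,"jaw":0},{"x":0,"y":0,"z":0,"wx":0,"wy":0,"wz":0,"jaw":0},{"x":0,"y":0,"z":0,"wx":0,"wy":0,"wz":0,"jaw":1},{"x":0,"y":0,"z":0,"wx":0,"wy":0,"wz":0,"jaw":1},{"x":0,"y":0,"z":0,"wx":0,"wy":0,"wz":0,"jaw":1},{"x":0,"y":0,"z":0,"wx":0,"wy":0,"wz":0,"jaw":1},{"x":0,"y":0,"z":0,"wx":0,"wy":0,"wz":0,"jaw":1},{"x":0,"y":0,"z":0,"wx":0,"wy":0,"wz":0,"jaw":1},{"x":0,"y":0,"z":0,"wx":0,"wy":0,"wz":0,"jaw":1},{"x":0,"y":0,"z":0,"wx":0,"wy":0,"wz":0,"jaw":1},{"x":0,"y":0,"z":0,"wx":0,"wy":0,"wz":0,"jaw":1}]' --force 25

```text
t: 23.93
ee_pos: [561.6, -288.2, 56.5]
eef_rot: [[0.001, -1.0, 0.0], [-1.0, -0.001, -0.0], [0.0, -0.0, -1.0]]
force: [-0.7, -0.4, 1.8]
finger_gap: 28.4
finger_force: 24.2
```

Call:
servo_tool --increments '[{"x":0,"y":0,"z":-0.2,"wx":0,"wy":0,"wz":0,"jaw":1},{"x":0,"y":0,"z":-0.5,"wx":0,"wy":0,"wz":0,"jaw":1},{"x":0,"y":0,"z":-0.9,"wx":0,"wy":0,"wz":0,"jaw":1},{"x":0,"y":0,"z":-0.9,"wx":0,"wy":0,"wz":0,"jaw":1},{"x":0,"y":0,"z":-0.9,"wx":0,"wy":0,"wz":0,"jaw":1},{"x":0,"y":0,"z":-0.6,"wx":0,"wy":0,"wz":0,"jaw":1},{"x":-0.3,"y":0.1,"z":0,"wx":0,"wy":0,"wz":0,"jaw":1},{"x":-0.6,"y":0.3,"z":0,"wx":0,"wy":0,"wz":0,"jaw":1},{"x":-0.9,"y":0.45,"z":0,"wx":0,"wy":0,"wz":0,"jaw":1},{"x":-0.9,"y":0.45,"z":0,"wx":0,"wy":0,"wz":0,"jaw":1},{"x":-0.9,"y":0.45,"z":0,"wx":0,"wy":0,"wz":0,"jaw":1},{"x":-0.9,"y":0.45,"z":0,"wx":0,"wy":0,"wz":0,"jaw":1},{"x":-0.9,"y":0.45,"z":0,"wx":0,"wy":0,"wz":0,"jaw":1},{"x":-0.9,"y":0.45,"z":0,"wx":0,"wy":0,"wz":0,"jaw":1},{"x":-0.9,"y":0.45,"z":0,"wx":0,"wy":0,"wz":0,"jaw":1},{"x":-0.9,"y":0.45,"z":0,"wx":0,"wy":0,"wz":0,"jaw":1},{"x":-0.9,"y":0.45,"z":0,"wx":0,"wy":0,"wz":0,"jaw":1},{"x":-0.5,"y":0.35,"z":0,"wx":0,"wy":0,"wz":0,"jaw":1},{"x":-0.35,"y":0.2,"z":0,"wx":0,"wy":0,"wz":0,"jaw":1},{"x":0,"y":0,"z":0,"wx":0,"wy":0,"wz":0,"jaw":1}]'

```text
t: 25.6
ee_pos: [435.3, -40.8, 156.3]
eef_rot: [[0.002, -1.0, 0.0], [-1.0, -0.002, 0.0], [-0.0, -0.0, -1.0]]
force: [-0.2, 0.6, 0.4]
finger_gap: 28.3
finger_force: 24.3
```

```bash
python3 - <<'E'
from h import *
eyes.read_camera("top")
im,d,K,T=cam("wrist"); print(arm.state()["ee_pos"],arm.state()["force"]); save("w8",im)
E
```

```text
[436.43760256 -41.78425947 156.4119223 ] [ 0.61682565 -0.55145042 -0.29672982]
```

View pics/w8.png

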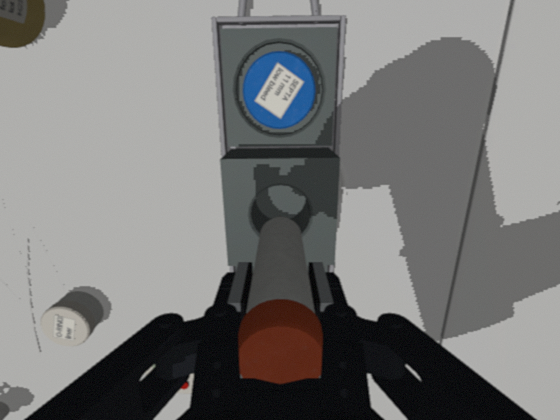

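The tube is upright and aligned with the tall narrow well (280,212). Lower it.

Call:
servo_tool --increments '[{"x":0,"y":0,"z":0.3,"wx":0,"wy":0,"wz":0,"jaw":1},{"x":0,"y":0,"z":0.5,"wx":0,"wy":0,"wz":0,"jaw":1},{"x":0,"y":0,"z":0.6,"wx":0,"wy":0,"wz":0,"jaw":1},{"x":0,"y":0,"z":0.6,"wx":0,"wy":0,"wz":0,"jaw":1},{"x":0,"y":0,"z":0.6,"wx":0,"wy":0,"wz":0,"jaw":1},{"x":0,"y":0,"z":0.4,"wx":0,"wy":0,"wz":0,"jaw":1},{"x":0,"y":0,"z":0.3,"wx":0,"wy":0,"wz":0,"jaw":1},{"x":0,"y":0,"z":0.1,"wx":0,"wy":0,"wz":0,"jaw":1},{"x":0,"y":0,"z":0,"wx":0,"wy":0,"wz":0,"jaw":1},{"x":0,"y":0,"z":0,"wx":0,"wy":0,"wz":0,"jaw":1}]'

```text
t: 26.53
ee_pos: [436.6, -42.2, 71.4]
eef_rot: [[0.0, -1.0, 0.0], [-1.0, -0.0, -0.0], [0.0, -0.0, -1.0]]
force: [-0.2, -0.1, -1.3]
finger_gap: 28.2
finger_force: 24.3
```

Call:
servo_tool --increments '[{"x":0,"y":0,"z":0.05,"wx":0,"wy":0,"wz":0,"jaw":1},{"x":0,"y":0,"z":0,"wx":0,"wy":0,"wz":0,"jaw":1}]'

```text
t: 26.7
ee_pos: [436.7, -41.9, 70.4]
eef_rot: [[0.001, -1.0, 0.001], [-1.0, -0.001, 0.0], [-0.0, -0.001, -1.0]]
force: [0.6, 0.1, -0.6]
finger_gap: 28.3
finger_force: 24.3
```

Call:
servo_tool --increments '[{"x":0,"y":0,"z":0.04,"wx":0,"wy":0,"wz":0,"jaw":1},{"x":0,"y":0,"z":0,"wx":0,"wy":0,"wz":0,"jaw":1}]'

```text
t: 26.87
ee_pos: [436.5, -41.8, 69.3]
eef_rot: [[0.001, -1.0, 0.001], [-1.0, -0.001, 0.0], [-0.0, -0.001, -1.0]]
force: [0.0, 0.3, 0.6]
finger_gap: 28.3
finger_force: 24.3
```

Call:
servo_tool --increments '[{"x":0,"y":0,"z":0.03,"wx":0,"wy":0,"wz":0,"jaw":1},{"x":0,"y":0,"z":0,"wx":0,"wy":0,"wz":0,"jaw":1}]'

```text
t: 27.03
ee_pos: [436.5, -41.9, 68.4]
eef_rot: [[0.001, -1.0, 0.0], [-1.0, -0.001, 0.0], [-0.0, -0.0, -1.0]]
force: [0.2, -0.6, -0.5]
finger_gap: 28.6
finger_force: 24.4
```

Call:
servo_tool --increments '[{"x":0,"y":0,"z":0.03,"wx":0,"wy":0,"wz":0,"jaw":1},{"x":0,"y":0,"z":0,"wx":0,"wy":0,"wz":0,"jaw":1}]'

```text
t: 27.2
ee_pos: [436.6, -41.9, 68.4]
eef_rot: [[0.001, -1.0, 0.001], [-1.0, -0.001, -0.0], [0.0, -0.001, -1.0]]
force: [-3.5, 1.1, 11.3]
finger_gap: 28.5
finger_force: 25.4
```

Contact with the floor of the well. Release, lift and check.

Call:
servo_tool --increments '[{"x":0,"y":0,"z":0,"wx":0,"wy":0,"wz":0,"jaw":0},{"x":0,"y":0,"z":0,"wx":0,"wy":0,"wz":0,"jaw":0},{"x":0,"y":0,"z":0,"wx":0,"wy":0,"wz":0,"jaw":0},{"x":0,"y":0,"z":0,"wx":0,"wy":0,"wz":0,"jaw":0},{"x":0,"y":0,"z":0,"wx":0,"wy":0,"wz":0,"jaw":0},{"x":0,"y":0,"z":-0.4,"wx":0,"wy":0,"wz":0,"jaw":0},{"x":0,"y":0,"z":-0.8,"wx":0,"wy":0,"wz":0,"jaw":0},{"x":0,"y":0,"z":-1,"wx":0,"wy":0,"wz":0,"jaw":0},{"x":0,"y":0,"z":-1,"wx":0,"wy":0,"wz":0,"jaw":0},{"x":0,"y":0,"z":-1,"wx":0,"wy":0,"wz":0,"jaw":0},{"x":0,"y":0,"z":-1,"wx":0,"wy":0,"wz":0,"jaw":0},{"x":0,"y":-1,"z":0,"wx":0,"wy":0,"wz":0,"jaw":0},{"x":0,"y":-1,"z":0,"wx":0,"wy":0,"wz":0,"jaw":0},{"x":0,"y":-1,"z":0,"wx":0,"wy":0,"wz":0,"jaw":0},{"x":0,"y":-1,"z":0,"wx":0,"wy":0,"wz":0,"jaw":0},{"x":0,"y":-1,"z":0,"wx":0,"wy":0,"wz":0,"jaw":0},{"x":0,"y":0,"z":0,"wx":0,"wy":0,"wz":0,"jaw":0},{"x":0,"y":0,"z":0,"wx":0,"wy":0,"wz":0,"jaw":0},{"x":0,"y":0,"z":0,"wx":0,"wy":0,"wz":0,"jaw":0}]'

```text
t: 28.78
ee_pos: [560.6, -42.0, 196.9]
eef_rot: [[0.0, -1.0, -0.001], [-1.0, -0.0, -0.0], [0.0, 0.001, -1.0]]
force: [0.0, -0.2, 0.0]
finger_gap: 85.1
finger_force: 0.0
```

```bash
python3 - <<'E'
from h import *
im,d,K,T=cam("wrist"); im2=cam("side")[0]; print(arm.state()["ee_pos"])
save("w9",np.hstack([cv2.resize(im,(400,300)),im2[60:360,150:500]])); P=cloud(d,K,T)
hsv=cv2.cvtColor(im,cv2.COLOR_RGB2HSV);H,S=hsv[...,0].astype(int),hsv[...,1]
for n,m,c,h in(("tube",((H<8)|(H>172))&(S>100),(436,-42),126),("rinse",(H>100)&(H<130)&(S>100),(433,146),127),("septa",(H>100)&(H<130)&(S>100),(437,-136),42),("ferr",(H>20)&(H<32)&(S>100),(434,52),36)):
    q=P[m&(abs(P[...,0]-c[0])<40)&(abs(P[...,1]-c[1])<40)&(abs(P[...,2]-h)<5)]
    if len(q)>30: print(n,np.round(cv2.minEnclosingCircle(q[:,:2].astype(np.float32))[0],1),np.median(q[:,2]).round(1),h)
E
```

```text
[560.49855253 -41.89102008 197.55170635]
tube [437.4 -42.2] 125.2 126
septa [ 438.2 -134.5] 41.3 42
ferr [435.8  52.2] 35.0 36
```

View pics/w9.png

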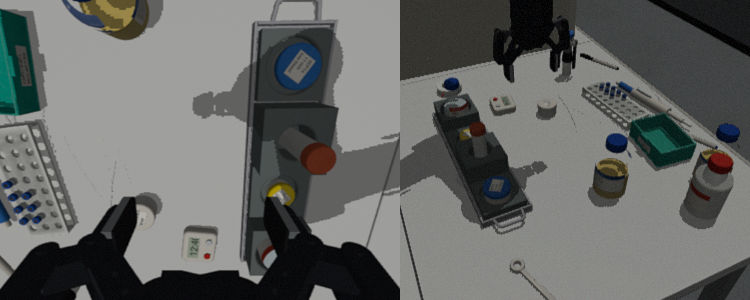

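All four items stand in their wells: tube at (320,158) in the wrist half, septa tin at (300,63), ferrule tin at (281,193), and the bottle at (452,95) in the side half. Their tops are at the expected heights, and the two look-alikes are where they were.

```bash
python3 -c "
from bench import job; print(job.job_done())"
```

```text
the job is handed in; nothing more can be done
None
```

The caddy is packed and handed in at about 29 s of the 99 s allowed: the septa tin, ferrule tin, rinse bottle and liner tube each stand upright on the floor of their wells, and the large bottle and spare tin were left untouched.

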